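# Draw the bottom spacer plate from the stack magazine

## Robot

A 6-joint arm with a two-finger parallel gripper is mounted at the origin on a cart in front of the work surface, level with it; the furniture and walls round the work are solid. World frame = base frame: x ahead of the robot, y to its left, z up, the work surface at z = 0. Lengths are in m, angles in rad, forces in N, time in s.
With the tool pointing down it reaches from about 0.275 to 0.725 m from the base axis. Payload 5.6 kg.
Tool frame: the origin (TCP) lies on the centre line of the jaws, within the pads' length; the fingertips stand 22 mm ahead of it and the grasp point (between the pads) lies 3 mm ahead of it; z points along the fingers, y is the direction in which the jaws open and shut (so a half turn about z gives the same grasp; the last joint's range is limited). The gripper opens to 85 mm and grips with 20 to 120 N. Pads are 22 mm wide; open, the fingers measure 114 mm over their backs; the gripper's body (76 mm by 85 mm) begins 54 mm behind the grasp point. The pads swing forward as they close: fully open they stand 13 mm farther back than shut.
Start: joints at [1.535, 0.255, 0.108, 0, -1.424, -0.285], TCP at [0.173, 0.522, 0.253] pointing down, gripper open.
Joint ranges: [-2.95, 2.95], [-1.21, 1.97], [-1.09, 1.5], [-2.87, 1.71], [-2.94, -0.07], [-3.05, 3.05]. Speed limits (rad/s): [2.57, 2.57, 3.14, 3.14, 3.14, 3.14].

## Interface

Orientations are given as [roll, pitch, yaw] about the fixed x, y, z axes, in that order (R = Rz(yaw) Ry(pitch) Rx(roll)).
In Python, from cell import * gives the robot as it stands. The module is installed in compiled form; this text tells all that it offers. Calls block until the motion is done:
- movep(position, orientation): joint-space move of the TCP to a pose.
- move_l(position, rotation=None, velocity=0.15): straight line of the TCP; rotation=None keeps the orientation; velocity is the mean speed in m/s.
- goto_joints(angles): joint-space move.
- open_gripper() and close(f_grip=None): open the fingers fully, or close them until they stop; f_grip is the grip in N (None keeps the last).
- hold(seconds).
- inverse_kinematics(position, orientation): joint angles nearest the present ones, or None.
- observe(): the state.
- read_camera(name): name is "scene" or "top" or "wrist"; returns a dict with "image" (420x560x3 uint8, red, green, blue), "depth" (420x560 float32, m along the optical axis (not along the pixel's ray), 0 where there is no reading), "mtx" (3x3 intrinsics, pixels), "origin" and "orientation" of the camera in the world. Camera axes: x right, y up, looking along -z (the intrinsics and any distortion apply to the point x, -y, -z); pixel columns grow to the right and rows downward; lengths in m; the calibration is good to about 2 mm. A picture is of the moment at which its call begins.
A pose or a line that the arm cannot do raises IKError and nothing moves.
- job_done(): hands the job in, once; it reports no verdict.
The state is a dict: "clock": time; "q": joint angles; "qvel": joint speeds; "joint_efforts": joint torques, N m; "tcp_pos": TCP position; "tcp_rot": TCP orientation; "wrist_force": force on the tool from outside, world axes, zero at the start; "wrist_torque": the same for the moment, N m; "finger_gap": opening from 0.0 (shut) to 1.0 (fully open).
Only numpy, scipy, OpenCV 4.12 (cv2) and the standard library are available. Lean on these libraries where they do the work, as an engineer would, in place of code of your own. Each camera call takes 0.05 s, during which the arm holds its last target.

## Task

Draw the bottom spacer plate, whose T-shaped tab sticks out, from the blue stack magazine, along the run-out deck until it is clear of the gate, so that the plates above drop and stay stacked in the magazine. Then put the drawn plate flat inside the green kit tray, setting it down rather than dropping it, and let go. Leave the other things on the bench where they are.

Things in the scene. Friction and masses are not known exactly. Their poses are not given: they have to be found in the camera images.
- magazine: Stack magazine fixed to the bench: dark steel deck 104 mm wide, top at z = 12 mm, x from -218 to +74 mm, with blue guides. Origin on the bench under the stack; +x points to the closed rear, the outlet is along -x, roughly towards the robot. Side walls round the stack: inner faces y = +-40 mm, x -28 to 72. Rear stops at x = 68. Tops of walls and gate at z = 56 mm. Low rails 6 mm high beside the run-out, inner faces y = +-40.
- magazine_gate (a point): Point on the deck's top under the middle of the gate's front face, at magazine x = -80 mm; same axes. The gate is 6 mm thick, with two blue leaves covering |y| 22 to 40 mm, 11 mm over the deck: one 8 mm plate slides out below them, the plates above are held back. It is open for |y| < 22 mm.
- plate_1_tab (a point): Centre of the neck of the bottom plate's T tab, half-way up. Plates are alike: aluminium, 8 mm thick, 0.17 kg. Along the plate's x (this point 0, +x to its rear, parallel to the magazine's x): crossbar -27 to -15 mm, 76 wide; neck -15 to +15, 20 wide; main part +15 to +111, 76 wide, with an open U-slot 22 wide in its rear. At the start the crossbar's back is 26 to 36 mm in front of the gate.
- plate_1_mid (a point): Another point of the bottom plate, half-way up, 45 mm behind its tab point along x and within 3 mm of the middle of its 138 mm length. Same axes. The plate slides on the deck against a few newtons. Its rear end is clear of the gate when this point is at magazine x = -146 mm; pulled beyond -180 mm it hangs over the deck's front end.
- plate_2_mid (a point): The same point of the second plate, which rests on the bottom one at the start; at home it is over the magazine's origin. Once the bottom plate is out it drops to the deck.
- plate_3_mid (a point): The same point of the third plate, on top of the second.
- plate_4_mid (a point): The same point of the top plate of the stack.
- tray: Green shallow kit tray fixed to the bench, empty, 178 x 122 mm outside, walls 4 mm thick and 14 mm high over the bench, floor 4 mm thick. Origin under its centre on the bench; x along its long side, z up. The plate fits in lying along the tray's x, either end first.
- thread_lock: Red bottle with a black pointed cap, 36 mm wide, 104 mm high, standing to the left; a bystander. Origin at its foot.
- spring_unit: Spring assembly, 65 mm wide, 147 mm high, standing to the right; a bystander. Origin at its foot.
- grease_tin: Flat round tin, 70 mm wide, 28 mm high, to the right; a bystander. Origin at its foot.
There are look-alikes about, which are no part of the job. Leave any orange or purple look-alike of the part that bears plate_1_tab alone. What is shaped like the part that bears plate_4_mid but purple is not meant.

How it is judged:
On the way:
1. the bottom plate is drawn out along the run-out deck (raised at most 14 mm), clear of the gate, and the three others have dropped and are stacked in the magazine (x of plate_1_mid in the frame of magazine below -0.144 m and y of plate_1_mid in the frame of magazine between -0.02 and 0.02 m and z of plate_1_mid in the frame of magazine between 0.012 and 0.03 m and angle between plate_1_mid's own z axis and vertical below 0.15 rad and x of plate_2_mid in the frame of magazine between -0.01 and 0.008 m and z of plate_2_mid in the frame of magazine between 0.013 and 0.019 m and x of plate_3_mid in the frame of magazine between -0.01 and 0.008 m and z of plate_3_mid in the frame of magazine between 0.021 and 0.027 m and x of plate_4_mid in the frame of magazine between -0.01 and 0.008 m and z of plate_4_mid in the frame of magazine between 0.029 and 0.035 m), for 0.1 s.
At the end, for the whole second after the job is handed in: The drawn plate lies flat (within 3 degrees) on the tray's floor, its middle within 30 mm of the tray's centre along either side, at rest and released; the three other plates lie stacked on the magazine's deck, within 10 mm of home (z of plate_1_mid in the frame of tray between 0.004 and 0.0115 m and x of plate_1_mid in the frame of tray between -0.03 and 0.03 m and y of plate_1_mid in the frame of tray between -0.03 and 0.03 m and angle between plate_1_mid's own z axis and vertical below 0.05 rad and linear speed of plate_1 below 0.02 m/s and contact force between the fingers and plate_1 below 0.1 N and x of plate_2_mid in the frame of magazine between -0.01 and 0.008 m and z of plate_2_mid in the frame of magazine between 0.013 and 0.019 m and x of plate_3_mid in the frame of magazine between -0.01 and 0.008 m and z of plate_3_mid in the frame of magazine between 0.021 and 0.027 m and x of plate_4_mid in the frame of magazine between -0.01 and 0.008 m and z of plate_4_mid in the frame of magazine between 0.029 and 0.035 m); the robot touches nothing.
It fails at once if the drawn plate is dropped or thrown (moves faster than 0.7 m/s while not held) (linear speed of plate_1 above 0.7 m/s and contact force between the fingers and plate_1 below 0.1 N).
It fails at once if one of the stacked plates is pulled out or lifted out of the magazine (x of any of plate_2_mid, plate_3_mid, plate_4_mid in the frame of magazine below -0.02 m or z of any of plate_2_mid, plate_3_mid, plate_4_mid in the frame of magazine above 0.06 m).
It fails at once if a bystander (bottle, spring assembly or tin) is shifted by more than 40 mm or knocked over (distance of any of thread_lock, spring_unit, grease_tin from where it was at the start of the episode above 0.04 m or angle between any of thread_lock, spring_unit, grease_tin's own z axis and vertical above 0.6 rad).
It also fails if it takes over 45 s, if anything falls off the work surface, if the arm or the gripper's body presses on something with over 40 N, if the wrist force passes 120 N, or if a joint passes its speed limit or range.

## Working session

There is one attempt and no reset: what is moved stays moved. The work goes in short steps, each a Python script; the robot and the scene stay as the last script left them, time stands still between calls to the robot, and variables do not carry over. Pictures are saved under pics/ and viewed, and the job is handed in when it is done.

```bash
mkdir -p pics; ls
cat > h.py <<'E'
from cell import *
import numpy as np, cv2
from scipy.spatial.transform import Rotation as R
def snap(name,fn):
    c=read_camera(name); cv2.imwrite(f'pics/{fn}.png',c['image'][:,:,::-1]); np.savez(f'pics/{fn}.npz',**{k:np.asarray(v) for k,v in c.items()}); return c
def load(fn): return dict(np.load(f'pics/{fn}.npz'))
def rot(o):
    o=np.asarray(o); return o if o.shape==(3,3) else R.from_euler('xyz',o).as_matrix()
def px(c,u,v,d=None,z=None):
    m=c['mtx']; r=np.array([(u-m[0,2])/m[0,0],-(v-m[1,2])/m[1,1],-1.])
    w=rot(c['orientation'])@r
    if z is not None: d=(z-c['origin'][2])/w[2]
    if d is None: d=c['depth'][int(round(v)),int(round(u))]
    return c['origin']+w*d
def proj(c,p):
    q=rot(c['orientation']).T@(np.asarray(p)-c['origin']); m=c['mtx']
    return m[0,2]+m[0,0]*q[0]/-q[2], m[1,2]-m[1,1]*q[1]/-q[2]
E
python3 - <<'E'
from h import *
for n in('scene','top','wrist'):
    c=snap(n,n+'0'); print(n,c['mtx'].tolist(),c['origin'],c['orientation'],[k for k in c])
print(observe())
E
```

```text
pics
scene [[540.4096881886277, 0.0, 274.7424551154502], [0.0, 540.4096881886277, 212.82038229274258], [0.0, 0.0, 1.0]] [-0.34822194 -0.96361071  1.30341579] [ 0.80489501  0.01442943 -0.74352514] ['image', 'depth', 'mtx', 'origin', 'orientation']
top [[438.8721724566595, 0.0, 277.50394704528213], [0.0, 438.8721724566595, 209.7754648801323], [0.0, 0.0, 1.0]] [ 0.28969646 -0.01561891  1.15138171] [ 0.20568909 -0.00164136 -1.43310291] ['image', 'depth', 'mtx', 'origin', 'orientation']
wrist [[332.5695776613137, 0.0, 275.49129134808857], [0.0, 332.5695776613137, 211.43380533737027], [0.0, 0.0, 1.0]] [0.24937971 0.49630809 0.37202855] [-0.31967939 -0.00234119 -1.89198928] ['image', 'depth', 'mtx', 'origin', 'orientation']
{'clock': 0.15, 'q': array([ 1.53458462e+00,  2.55630632e-01,  1.07271288e-01, -3.39997070e-04,
       -1.42389327e+00, -2.84589628e-01]), 'qvel': array([-0.00078199, -0.00202338,  0.00208609,  0.00284597,  0.00107516,
        0.00172052]), 'joint_efforts': array([-1.48418971e-03, -3.86941266e+01,  2.38082403e+01,  5.36673948e+00,
       -4.51056927e-03, -2.08825789e-06]), 'tcp_pos': array([0.17328399, 0.52162448, 0.25258328]), 'tcp_rot': array([ 3.14010053e+00, -8.61375521e-05, -3.20851279e-01]), 'wrist_force': array([ 0.4817986 , -0.06527767, -0.78064099]), 'wrist_torque': array([ 0.01671905, -0.00946685,  0.00415687]), 'finger_gap': 1.0016692750402334}
```

View pics/scene0.png

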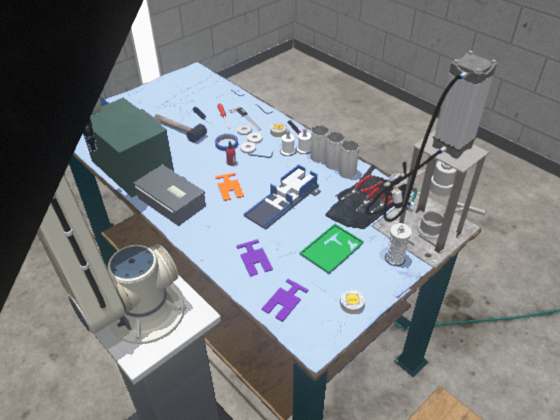

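View pics/top0.png

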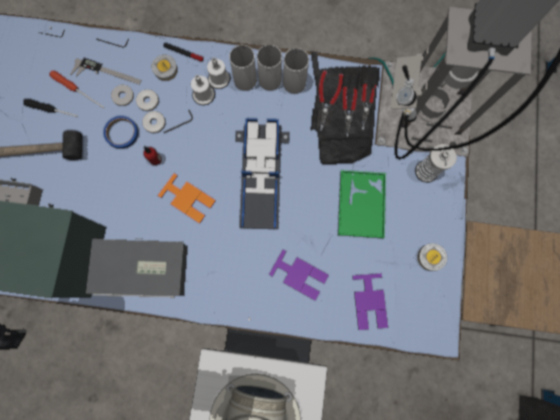

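View pics/wrist0.png

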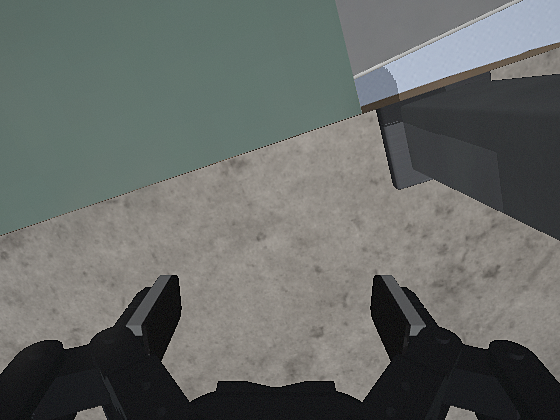

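Run:
```python
from h import *
c=load('top0'); I=c['image'][:,:,::-1]
a=cv2.resize(I[110:240,215:315],None,fx=5,fy=5,interpolation=cv2.INTER_CUBIC)[:600]
b=cv2.resize(I[160:250,325:400],None,fx=4,fy=4,interpolation=cv2.INTER_CUBIC)
o=np.zeros((600,800,3),np.uint8);o[:a.shape[0],:500]=a;o[:360,500:800]=b
cv2.imwrite('pics/crop1.png',o)
for u,v in [(362,205),(375,190),(350,225),(381,182),(262,135),(262,150),(262,163),(262,180),(262,205),(330,240),(245,155),(263,127),(370,180)]: print(u,v,px(c,u,v).round(4))
```

```text
362 205 [ 0.5714 -0.2071  0.0029]
375 190 [ 0.618  -0.2381  0.0013]
350 225 [ 0.5127 -0.1808  0.0038]
381 182 [ 0.6409 -0.2511  0.0066]
262 135 [0.7278 0.0863 0.0115]
262 150 [0.673  0.0771 0.0458]
262 163 [0.6392 0.0724 0.04  ]
262 180 [0.5972 0.0668 0.0248]
262 205 [0.5322 0.0576 0.0138]
330 240 [ 4.662e-01 -1.331e-01  1.000e-04]
245 155 [0.6547 0.1202 0.0408]
263 127 [0.7512 0.0869 0.0117]
370 180 [ 0.6424 -0.2211  0.0068]
```

View pics/crop1.png

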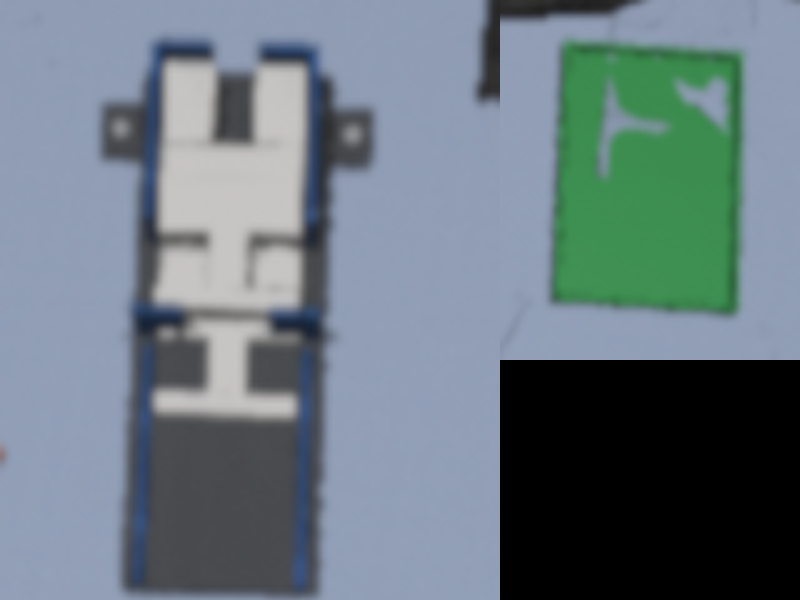

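Run:
```python
from h import *
c=load('top0')
def cr(u,v): return 215+u/5,110+v/5
for n,u,v,z in [('deckFL',125,590,.012),('deckFR',315,592,.012),('barL',153,415,.02),('barR',298,417,.02),('wallRL',158,45,.056),('wallRR',315,48,.056),('gateL',135,325,.056),('gateR',320,330,.056)]:
    print(n,px(c,*cr(u-2,v-2),z=z).round(4))
for n,u,v in [('tTL',563,43),('tTR',740,55),('tBL',553,300),('tBR',735,313)]:
    print(n,px(c,325+(u-502)/4,160+(v-2)/4,z=.014).round(4))
```

```text
deckFL [0.4643 0.1073 0.012 ]
deckFR [0.477  0.0082 0.012 ]
barL [0.5581 0.1063 0.02  ]
barR [0.5676 0.0299 0.02  ]
wallRL [0.7507 0.1307 0.056 ]
wallRR [0.7605 0.0476 0.056 ]
gateL [0.5958 0.119  0.056 ]
gateR [0.6063 0.0236 0.056 ]
tTL [ 0.6562 -0.1377  0.014 ]
tTR [ 0.6643 -0.2567  0.014 ]
tBL [ 0.4812 -0.1501  0.014 ]
tBR [ 0.4891 -0.2689  0.014 ]
```

Run:
```python
from h import *
yaw=.127; o=np.array([.687,.0854]); ex=np.array([np.cos(yaw),np.sin(yaw)])
p=o-.097*ex
print(p)
movep([*p,.20],[np.pi,0,yaw])
s=observe();print(s['clock'],s['q'].round(3),s['tcp_pos'],s['tcp_rot'])
c=snap('wrist','w1'); print(c['origin'],c['orientation'])
```

```text
[0.59078121 0.07311409]
2.35 [ 0.387  0.364  0.126 -0.    -1.332  1.312] [0.5907168  0.07387392 0.20009048] [-3.14142881e+00 -2.02250418e-04  1.27849339e-01]
[0.67022344 0.08412538 0.31965633] [-3.19777225e-01 -2.52134569e-04 -1.44326816e+00]
```

View pics/w1.png

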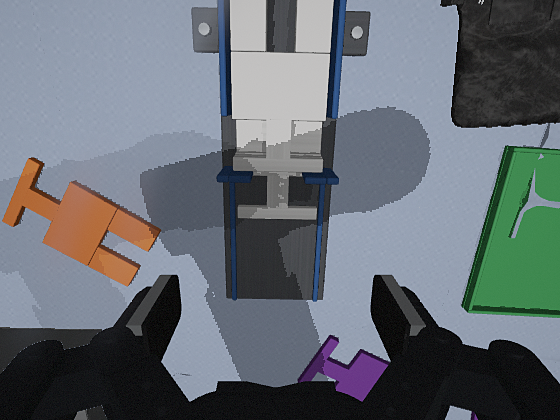

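Run:
```python
from h import *
c=load('w1'); I=c['image'][150:310,200:360,::-1]
I=np.clip(I.astype(float)*1.7,0,255).astype(np.uint8)
cv2.imwrite('pics/crop2.png',cv2.resize(I,(600,600),interpolation=cv2.INTER_CUBIC))
```

```text
(no output)
```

View pics/crop2.png

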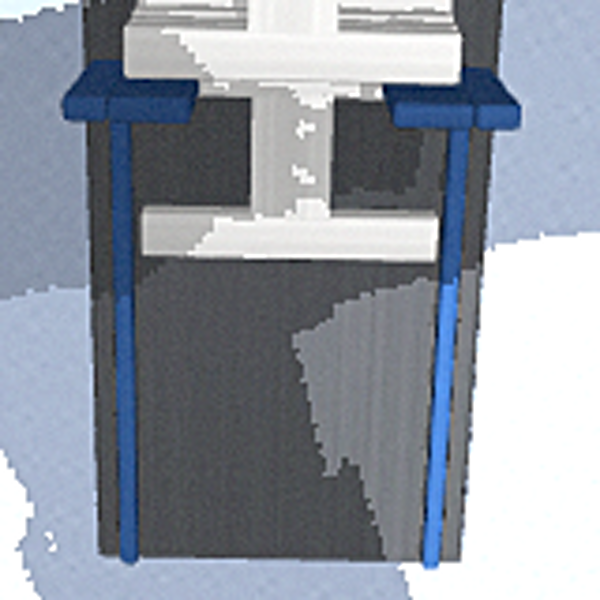

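Run:
```python
from h import *
c=load('w1')
def P(u,v,z): return px(c,200+u/3.75-.5,150+v/3.75-.5,z=z)
Q={}
for n,u,v,z in [('deckFL',100,553,.012),('deckFR',461,561,.012),('gateFL',64,119,.056),('gateFR',520,128,.056),('barFL',143,254,.02),('barFR',436,261,.02),('barBL',143,207,.012),('barBR',438,212,.012),('neckL',252,150,.02),('neckR',331,150,.02)]:
    Q[n]=P(u,v,z); print(n,Q[n].round(4))
d=Q['deckFL']-Q['deckFR'];print('w',np.linalg.norm(d),np.arctan2(-d[0],d[1]))
d=Q['gateFL']-Q['gateFR'];print('gw',np.linalg.norm(d),np.arctan2(-d[0],d[1]))
d=Q['barFL']-Q['barFR'];print('bw',np.linalg.norm(d),np.arctan2(-d[0],d[1]))
yaw=.127; ex=np.array([np.cos(yaw),np.sin(yaw)]);ey=np.array([-ex[1],ex[0]])
o=((Q['deckFL']+Q['deckFR'])/2)[:2]+.218*ex; print('o',o)
for k,v in Q.items(): print(k,((v[:2]-o)@ex).round(4),((v[:2]-o)@ey).round(4))
```

```text
deckFL [0.4673 0.111  0.012 ]
deckFR [0.4778 0.0088 0.012 ]
gateFL [0.6031 0.1236 0.056 ]
gateFR [0.6137 0.0255 0.056 ]
barFL [0.5614 0.1065 0.02  ]
barFR [0.569  0.0322 0.02  ]
barBL [0.5713 0.1083 0.012 ]
barBR [0.5797 0.0326 0.012 ]
neckL [0.5921 0.0823 0.02  ]
neckR [0.5945 0.0629 0.02  ]
w 0.10269425030596636 0.10182290419838426
gw 0.09872494414241534 0.1072645939792068
bw 0.07468730405018692 0.10210875459745225
o [0.68877618 0.08752853]
deckFL -0.2167 0.0513
deckFR -0.2193 -0.0513
gateFL -0.0804 0.0466
gateFR -0.0823 -0.0521
barFL -0.1239 0.035
barFR -0.1258 -0.0397
barBL -0.1139 0.0355
barBR -0.1152 -0.0407
neckL -0.0966 0.007
neckR -0.0966 -0.0125
```

Run:
```python
from h import *
T=observe()['tcp_pos'][2]
c=load('w1')
def low(c,u0,u1):
    out=[]
    for v in range(240,400,4):
        for u in range(u0,u1,4):
            d=c['depth'][v,u]
            if 0<d<.18: out.append((px(c,u,v)[2],u,v,*px(c,u,v)[:2]))
    out.sort(); return np.array(out[:4]).round(4)
print(T, low(c,100,450))
close(20); c=snap('wrist','w2'); s=observe(); print(s['clock'],s['finger_gap']); print(low(c,100,450))
open_gripper(); print(observe()['clock'])
```

```text
0.20009779143714398 [[1.902e-01 3.720e+02 2.880e+02 5.977e-01 3.160e-02]
 [1.903e-01 3.720e+02 2.920e+02 5.957e-01 3.120e-02]
 [1.906e-01 1.800e+02 2.960e+02 5.830e-01 1.159e-01]
 [1.909e-01 1.800e+02 3.040e+02 5.790e-01 1.157e-01]]
3.2167 -0.002117551532658856
[[1.830e-01 2.880e+02 2.640e+02 6.011e-01 6.860e-02]
 [1.835e-01 2.760e+02 2.640e+02 6.006e-01 7.410e-02]
 [1.837e-01 2.720e+02 2.640e+02 6.005e-01 7.590e-02]
 [1.841e-01 2.960e+02 2.720e+02 5.981e-01 6.460e-02]]
4.0
```

View pics/w2.png

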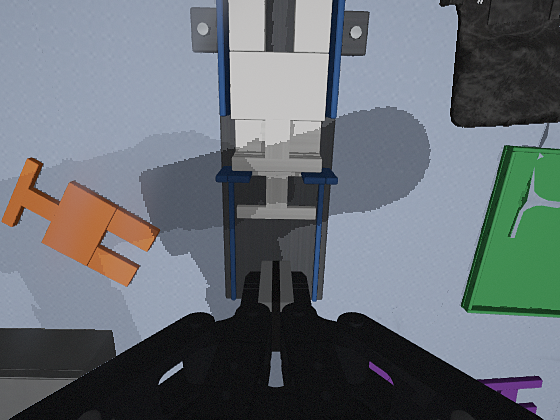

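Run:
```python
from h import *
yaw=.103
movep([.5920,.0723,.09],[np.pi,0,yaw])
move_l([.5920,.0723,.038],velocity=.08)
s=observe();print(s['clock'],s['tcp_pos'],s['wrist_force'])
snap('wrist','w3'); snap('scene','s3')
close(40)
s=observe();print(s['clock'],s['finger_gap'],s['tcp_pos'],s['wrist_force'],s['wrist_torque'])
snap('wrist','w4')
a=cv2.imread('pics/w3.png')[100:400,130:530];b=cv2.imread('pics/w4.png')[100:400,130:530]
cv2.imwrite('pics/c34.png',np.clip(np.hstack([a,b])*1.6,0,255).astype(np.uint8))
```

```text
5.3167 [0.5924935  0.07240959 0.03857918] [ 0.29284965  0.12791022 -0.69419602]
6.0333 0.2101761886086924 [0.59207779 0.07235086 0.03824645] [-1.1384854   1.20093577  1.90981282] [0.09192141 0.31902122 0.00665473]
```

View pics/c34.png

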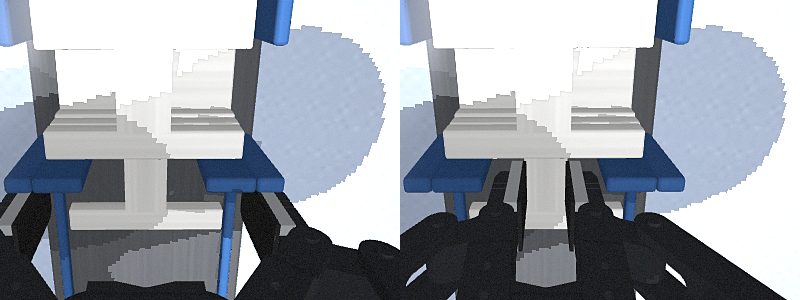

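Run:
```python
from h import *
yaw=.103; ex=np.array([np.cos(yaw),np.sin(yaw),0])
close(60)
p0=np.array([.5920,.0723,.038])
for d in (.015,.06,.107):
    move_l(p0-d*ex,velocity=.06)
    s=observe();print(s['clock'],s['finger_gap'],s['tcp_pos'],s['wrist_force'])
hold(.3)
snap('wrist','w5'); snap('top','t5');s=observe();print(s['wrist_force'])
a=cv2.imread('pics/w5.png')
b=cv2.resize(cv2.imread('pics/t5.png')[110:240,215:315],(323,420))
o=np.hstack([a[:,:],b])[:, :]
cv2.imwrite('pics/c5.png',cv2.resize(o,(800,int(420*800/o.shape[1]))))
```

```text
6.7 0.20505897817162463 [0.5775687  0.07102058 0.03833041] [3.29027182 1.70299256 2.29149033]
7.6 0.20430040518200998 [0.5322     0.06608907 0.03828751] [1.26408478 1.61031882 6.42647199]
8.5333 0.2075199993592765 [0.48483359 0.0611156  0.03823932] [-0.44359035  0.51585952  9.13838762]
[-0.10161849  0.47253183  9.54276354]
```

View pics/c5.png

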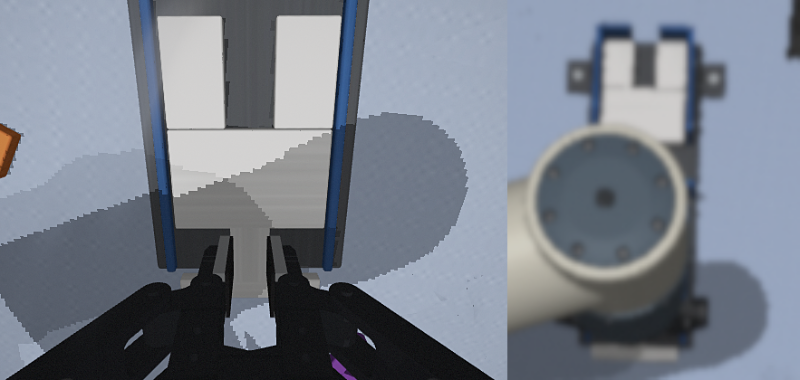

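Run:
```python
from h import *
c=load('w5');t=load('t5');t0=load('top0')
yaw=.104; ex=np.array([np.cos(yaw),np.sin(yaw)]);ey=np.array([-ex[1],ex[0]]);o=np.array([.6894,.0825])
for u,v in [(174,18),(375,17),(190,248),(362,248)]:
    q=px(c,u,v,z=.02)[:2]-o; print('rear/main corner mag',(q@ex).round(4),(q@ey).round(4))
for u,v in [(210,200),(340,200),(200,60),(350,60)]: print('plate z',px(c,u,v)[2].round(4))
for P in [(.69+.0,.0825),(.65,.08),(.72,.06),(.66,.06),(.66,.10)]:
    u,v=proj(t,[*P,.036]); print(u,v,px(t,u,v)[2].round(4),px(t0,u,v)[2].round(4))
b=cv2.resize(t['image'][110:240,215:315,::-1],(460,600),interpolation=cv2.INTER_CUBIC)
cv2.imwrite('pics/c5b.png',b)
```

```text
rear/main corner mag -0.0966 0.0369
rear/main corner mag -0.0964 -0.0365
rear/main corner mag -0.1885 0.0386
rear/main corner mag -0.1887 -0.0392
plate z 0.0194
plate z 0.0183
plate z 0.0194
plate z 0.0188
261.0487923281265 144.98374776940403 0.037 0.0484
259.80055140683334 159.2380211272814 0.4375 0.0446
270.9373093633113 135.6013011553701 0.0361 0.0445
267.7768652897539 156.67363738078876 0.0423 0.033
252.92253604524026 154.70048811953194 0.4385 0.045
```

View pics/c5b.png

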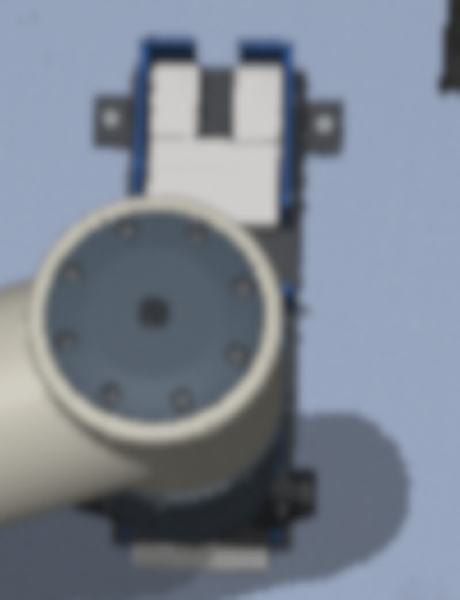

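Run:
```python
from h import *
close(110)
p=observe()['tcp_pos']; 
for dz in (.008,.03):
    move_l([p[0],p[1],.0382+dz],velocity=.05)
    hold(.2)
    s=observe();print(s['clock'],s['finger_gap'],s['tcp_pos'],s['wrist_force'],s['wrist_torque'])
    c=snap('wrist','w6_%d'%(dz*1000))
    for u,v in [(210,210),(340,210),(200,60),(350,60)]:print(px(c,u,v).round(4))
```

```text
9.6667 0.17314441360396046 [0.48428243 0.06091992 0.04565135] [ 1.01696852  0.16433266 -1.7780752 ] [-0.06139478 -0.00343947 -0.06565481]
[0.5157 0.0932 0.0253]
[0.5213 0.0359 0.0245]
[0.5761 0.0997 0.0245]
[0.5819 0.0421 0.0254]
10.5083 0.1726500716997932 [0.48465525 0.06103076 0.06789508] [ 0.04531927 -0.14839621 -2.69872709] [0.0174976  0.07291134 0.01151033]
[0.5159 0.0934 0.0471]
[0.5218 0.0361 0.0472]
[0.5764 0.0997 0.0475]
[0.5824 0.0421 0.047 ]
```

View pics/w6_30.png

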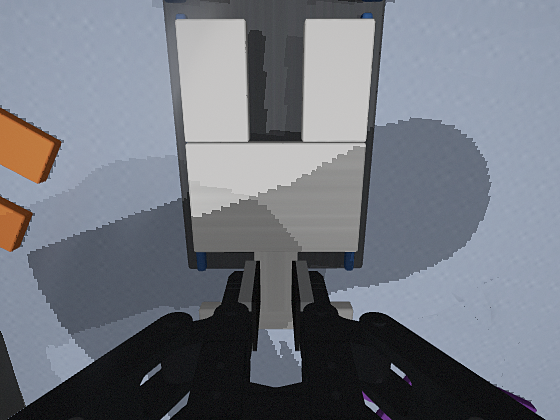

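Run:
```python
from h import *
yaw=.103; ex=np.array([np.cos(yaw),np.sin(yaw),0])
p=np.array([.5920,.0723,0])-.130*ex
move_l([*p[:2],.0675],velocity=.08)
move_l([*p[:2],.0405],velocity=.06)
for z in (.0395,.0385,.0375,.0365):
    move_l([*p[:2],z],velocity=.03); s=observe(); print(z,s['tcp_pos'],s['wrist_force'])
    if s['wrist_force'][2]>3: break
open_gripper(); s=observe(); print(s['clock'],s['wrist_force'])
c=snap('wrist','w7')
move_l([*p[:2],.0350],velocity=.05)
close(80); s=observe(); print(s['clock'],s['finger_gap'],s['tcp_pos'],s['wrist_force'])
snap('wrist','w8')
a=cv2.imread('pics/w7.png');b=cv2.imread('pics/w8.png')
cv2.imwrite('pics/c78.png',cv2.resize(np.hstack([a,b]),(800,300)))
for u,v in [(210,210),(340,210),(200,60),(350,60)]:print(px(c,u,v).round(4))
```

```text
0.0395 [0.46286549 0.05899602 0.03969329] [ 0.30581691 -0.12299786 -0.25535725]
0.0385 [0.46292438 0.05902512 0.03865323] [ 0.07761778  0.37950009 -0.90570938]
0.0375 [0.46290372 0.05899055 0.03843268] [-2.67890236  1.15503718  7.89955229]
13.0167 [ 0.29201585 -0.03948594  0.0649221 ]
13.9417 0.2040047288830203 [0.46273697 0.05896933 0.03536709] [-2.08128063  0.35319311  4.55703644]
[0.4946 0.091  0.0187]
[0.5008 0.0347 0.02  ]
[0.5543 0.0973 0.0186]
[0.5601 0.0405 0.0192]
```

View pics/c78.png

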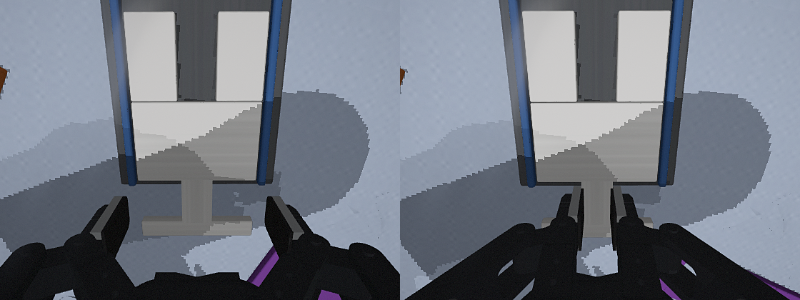

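Run:
```python
from h import *
p=observe()['tcp_pos']
move_l([p[0],p[1],.055],velocity=.06)
move_l([p[0],p[1],.12],velocity=.15)
s=observe();print(s['clock'],s['finger_gap'],s['wrist_force'])
yaw=.068
move_l([.5298,-.2063,.12],rotation=[np.pi,0,yaw],velocity=.15)
hold(.2)
s=observe();print(s['clock'],s['finger_gap'],s['tcp_pos'],s['tcp_rot'],s['wrist_force'])
c=snap('wrist','w9'); snap('top','t9')
for u,v in [(210,210),(340,210),(200,60),(350,60)]:print(px(c,u,v).round(4))
```

```text
15.0583 0.1983183041147844 [-0.94518213 -0.07625994 -1.91945016]
17.2333 0.1993070396817884 [ 0.52982783 -0.20593325  0.12011092] [ 3.14158465e+00 -1.32871323e-04  6.85696807e-02] [ 1.25183409 -0.60159702 -2.13680445]
[ 0.5632 -0.1752  0.1025]
[ 0.5673 -0.2313  0.1032]
[ 0.6226 -0.1711  0.1028]
[ 0.6265 -0.2276  0.1023]
```

View pics/w9.png

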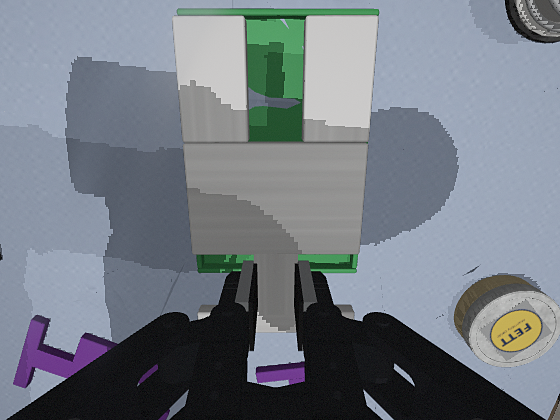

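View pics/t9.png

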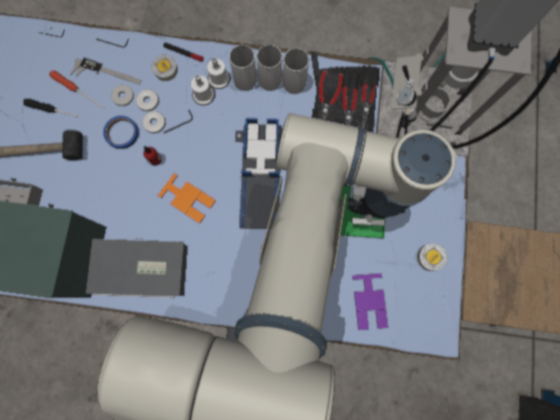

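Run:
```python
from h import *
c=load('w9')
for n,u,v,z in [('tFL',197,271,.014),('tFR',357,271,.014),('tRL',178,11,.014),('tRR',379,11,.014),('pRL',173,16,.103),('pRR',378,14,.103),('pFL',192,253,.103),('pFR',360,252,.103)]: print(n,px(c,u,v,z=z).round(4))
```

```text
tFL [ 0.4836 -0.1494  0.014 ]
tFR [ 0.4919 -0.2707  0.014 ]
tRL [ 0.6568 -0.1391  0.014 ]
tRR [ 0.665  -0.2586  0.014 ]
pRL [ 0.6365 -0.1615  0.103 ]
pRR [ 0.6422 -0.2355  0.103 ]
pFL [ 0.5424 -0.1673  0.103 ]
pFR [ 0.548  -0.2429  0.103 ]
```

Run:
```python
from h import *
x,y=.5306,-.2073
move_l([x,y,.045],velocity=.1)
move_l([x,y,.031],velocity=.05)
for z in np.arange(.030,.0249,-.001):
    move_l([x,y,z],velocity=.03); s=observe(); print(round(z,4),s['tcp_pos'],s['wrist_force'])
    if s['wrist_force'][2]>2.5: break
open_gripper(); hold(.2); s=observe(); print(s['clock'],s['wrist_force'],s['finger_gap'])
c=snap('wrist','w10')
for u,v in [(210,210),(340,210),(200,60),(350,60)]:print(px(c,u,v).round(4))
```

```text
0.03 [ 0.53071574 -0.20731289  0.03013141] [-0.76390405  0.26633548 -1.17245294]
0.029 [ 0.53056744 -0.20728853  0.02896607] [-0.69560321  0.39663008 -1.12346597]
0.028 [ 0.53065075 -0.20732739  0.02801068] [ 1.05530536 -0.807381   -0.90647744]
0.027 [ 0.53081195 -0.20736892  0.02744585] [-0.76615129  0.5194863   3.06607156]
20.5333 [-0.32558765  0.25854251  0.19899723] 0.9969815636573363
[ 0.5646 -0.1769  0.0113]
[ 0.5681 -0.2326  0.0104]
[ 0.6232 -0.1729  0.0114]
[ 0.6271 -0.2288  0.0104]
```

View pics/w10.png

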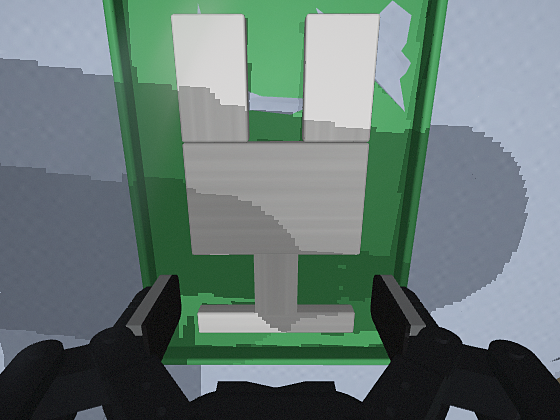

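Plate is released, lying flat inside the tray. I'll retreat and check the whole scene.

Run:
```python
from h import *
x,y=.5306,-.2073
move_l([x,y,.09],velocity=.08)
move_l([x,y,.2],velocity=.15)
snap('wrist','w11')
yaw=.104
movep([.60,.075,.22],[np.pi,0,yaw]); hold(.2)
c=snap('wrist','w12'); t=snap('top','t12'); print(observe()['clock'])
a=cv2.imread('pics/w11.png');b=cv2.imread('pics/w12.png')
cv2.imwrite('pics/c12.png',cv2.resize(np.hstack([a,b]),(800,300)))
```

```text
23.8833
```

View pics/c12.png

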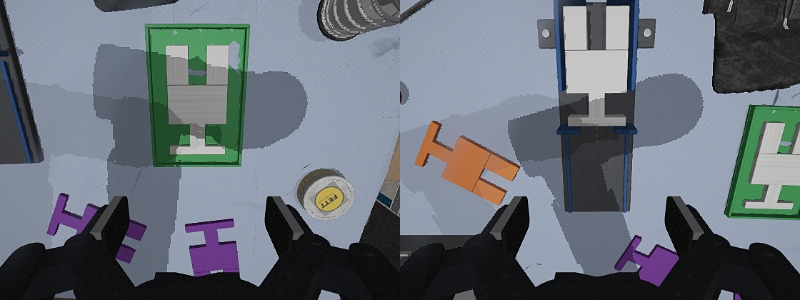

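View pics/w12.png

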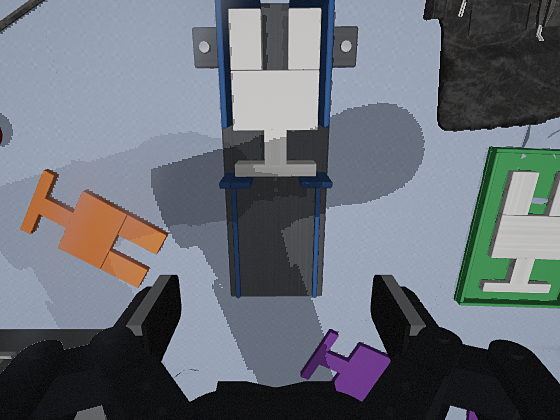

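View pics/t12.png

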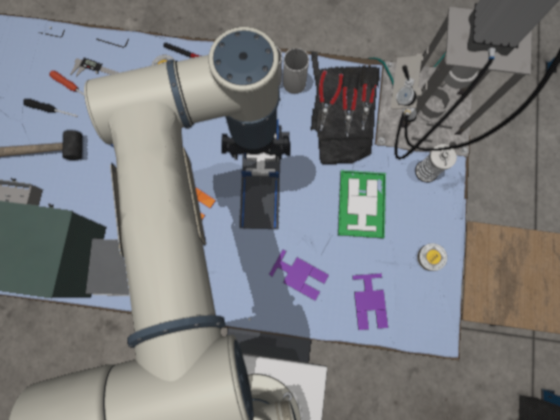

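```bash
python3 - <<'E'
from h import *
c=load('w12'); yaw=.104; ex=np.array([np.cos(yaw),np.sin(yaw)]);ey=np.array([-ex[1],ex[0]]);o=np.array([.6894,.0825])
for n,u,v in [('barFL',236,177),('barFR',315,177),('mainFL',232,129),('mainFR',318,129)]:
    q=px(c,u,v,z=.036)[:2]-o; print(n,(q@ex).round(4),(q@ey).round(4))
for u,v in [(250,100),(300,100),(250,40),(305,40),(275,150)]: print('stack z',px(c,u,v)[2].round(4))
c=load('w11'); yaw=.068; ex=np.array([np.cos(yaw),np.sin(yaw)]);ey=np.array([-ex[1],ex[0]]);o=np.array([.5743,-.2045])
for n,u,v in [('rearL',166/400*560,45*1.4),('rearR',227*1.4,45*1.4),('frL',170*1.4,154*1.4),('frR',225*1.4,154*1.4)]:
    q=px(c,u,v,z=.012)[:2]-o; print(n,(q@ex).round(4),(q@ey).round(4))
E
python3 - <<'E'
import cv2
a=cv2.imread('pics/w12.png')[100:210,200:350];cv2.imwrite('pics/c13.png',cv2.resize(a,None,fx=5,fy=5)[:550])
E
```

```text
barFL -0.0765 0.0371
barFR -0.0766 -0.0364
mainFL -0.033 0.0389
mainFR -0.0332 -0.0375
stack z 0.0348
stack z 0.0339
stack z 0.0355
stack z 0.0343
stack z 0.0352
rearL 0.0661 0.0369
rearR 0.0661 -0.0352
frL -0.0703 0.0371
frR -0.0703 -0.0379
```

View pics/c13.png

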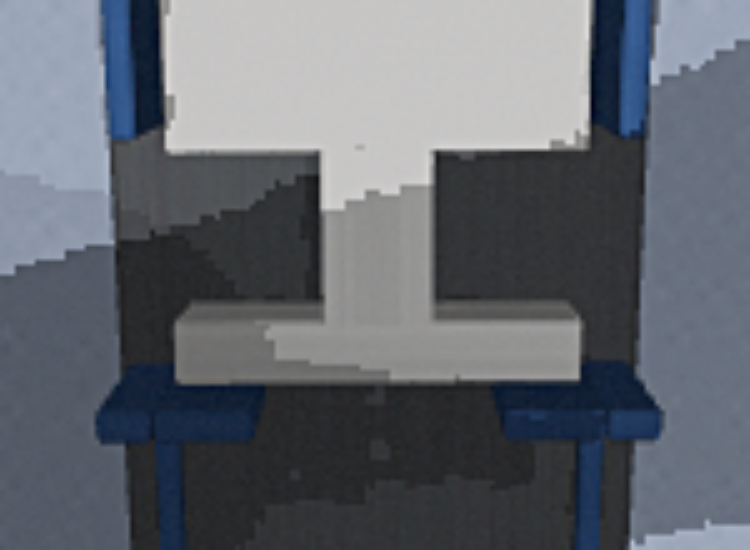

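Run:
```python
from h import *
s=observe();print(s['clock'],s['wrist_force'],abs(s['qvel']).max())
job_done()
```

```text
23.8833 [ 0.10168585 -0.57384362 -0.64198711] 0.006799876830867719
the job is handed in; nothing more can be done
```

The bottom plate is drawn, lying flat in the green tray and released. The other three dropped and are still stacked in the magazine. I handed the job in at about 23.9 s of the 45 s; no verdict is reported.

- **Drawing:** I gripped the neck of the tab and drew the plate along the deck until its middle was at magazine x of about -0.162 m, with its top still at about z = 19 mm. I lifted it once, but the pads held only a few millimetres of its edge. I set it back on the deck with the tab past the front end, gripped it lower, then carried it over.
- **Tray:** I lowered the plate until contact showed about 3 N, then let go. By the edges I measured, its middle is within about 3 mm of the tray's centre along both sides. Its top read z = 10.4 to 11.4 mm, where 12 mm is expected, so it is on the floor. That 1 mm spread across the width is within the camera's error.
- **Stack:** The top plate reads z of about 34 to 36 mm, where three plates on the deck give 36 mm. Its front edge sits at the rear face of the gate, about 2 to 4 mm from home, and all three plates look aligned.
- **Bystanders:** I touched neither the bystanders nor the orange and purple look-alikes. In the last views the tin, the spring assembly and the purple plates looked unmoved. The arm hid most of the bottle and part of the orange plate, and I did not measure these positions.
- **Disagreements:** The magazine's yaw was 0.127 rad from the top camera and 0.104 rad from the wrist camera. I used the wrist value, and the pull ran freely with it.

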